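# Pass a U-bolt around the pipe and through its saddle

### The job

Take the larger of the two U-bolts off the rod of the wooden rack, bring it down over the pipe in the jig so that both legs pass through the two holes of the black saddle strapped under the pipe, press it home until its bow sits on the pipe, and let go. The saddle was strapped on by hand, so feel for its holes gently and never force the U-bolt against it, and leave the other parts where they are.

Things in the scene. Friction and masses are not known exactly. Their poses are not given: they have to be found in the camera images.
- ubolt: The larger U-bolt, bare steel, 8 mm round rod, about 65 g, hanging by its bow on the rack rod, legs down. Legs 46 mm apart centre to centre (38 mm clear gap, 54 mm over the outside), 75 mm tall; the lowest 48 mm of each leg are straight, the ends round. Origin midway between the two leg ends; x from leg to leg, z up to the bow, y square to its plane (along the rod).
- bow_top (a point): Highest point of the larger U-bolt's bow, 75 mm above the origin of ubolt. The U-bolt can be taken across the outside of both legs (54 mm) from above, fingertips 35 to 40 mm below this point, where the legs are straight; when it is home the saddle's top face is 45 mm below this point.
- rack: Wooden stand with two posts (30 x 18 mm, 110 mm high, 117 mm either side of the middle along y) and between them a level round steel rod (12 mm thick, top 100 mm above the table, along the stand's y). Both U-bolts hang on the rod, either one at either place. Base 100 x 270 x 12 mm. Origin under the middle of the base, z up.
- jig: Assembly jig: aluminium base 130 x 340 x 12 mm with two dark uprights, centred 135 mm either side of the middle along y (30 mm thick along y, 64 mm across, 123 mm high with their straps and screws), that hold a level pipe along the jig's y. A black saddle hangs under the pipe. Origin under the middle of the base, z up.
- pipe_mid (a point): Point on the pipe's axis at the middle of the jig, 95 mm above the table; same axes as the jig. The pipe is steel, 34 mm in diameter, 360 mm long, along y, rigidly held.
- saddle_near (a point): Point 20 mm below the pipe's axis at the jig's middle, level with the saddle's top face. The saddle: black plastic plate, 78 mm in x, 46 mm along y, 12 mm thick, strapped tight (does not slide), square to the pipe, centred across it, but its middle lies up to 30 mm either way along y from here, and that is not measured. Two 11 mm round through holes at its middle, 23 mm either side in x.
- bolt_home (a point): Where the U-bolt's origin would be when home if the saddle sat exactly at the jig's middle: 50 mm below the pipe's axis, 45 mm above the table; really shifted along y with the saddle. A sprung rib in each hole grips the leg from 3 mm down: sliding in takes 5 to 10 N, it does not fall in by itself. Pushes and side loads over 25 N are forcing it.
- rib0 (a joint): Small sprung plastic rib in the wall of the saddle's hole on the jig's +x side; it stands 1.5 mm into the path of a leg. 0 m when the hole is empty, about 0.0015 m when a leg has pushed it outwards.
- rib1 (a joint): The same rib in the hole on the jig's -x side.
- ubolt_small: The smaller U-bolt, same 8 mm rod, 29 mm clear gap (45 mm over the outside), 66.5 mm tall; hangs on the same rod, too narrow for the pipe. Leave alone. Origin between the leg ends.
- spare_saddle: Loose black saddle like the one on the pipe, lying on the bench, 78 x 46 x 25 mm. Leave alone. Origin under its middle.
- cone_a: Black plastic cone fitting standing on the bench, 32 mm wide, 52 mm tall. Leave alone. Origin under its middle.
- cone_b: Second cone fitting, the same. Leave alone.
- spanner: Steel spanner 170 mm long lying on the bench. Leave alone.
- pipe_ring: Black plastic ring 44 mm wide, 22 mm tall, on the bench between stand and jig, on the robot's side. Leave alone. Origin under its middle.
- nut_a: Steel nut 17 mm wide, 10 mm tall, lying on the jig's base plate. Leave alone. Origin under its middle.
- nut_b: Steel nut, the same, lying on the base of the wooden stand. Leave alone.
Mind the look-alikes: they are no part of the job. What is shaped like the ubolt but pink is not meant.

How it is judged:
By the outcome, as a careful person would: the job done as asked, in the order asked, and still so for the second after the job is handed in, with the robot touching nothing.
It also fails if it takes over 61 s, if anything falls off the work surface, if the arm or the gripper's body presses on something with over 40 N, if the wrist force passes 120 N, or if a joint passes its speed limit or range.

### The arm

A 6-joint arm with a two-finger parallel gripper is mounted at the origin on the work surface. World frame = base frame: x ahead of the robot, y to its left, z up, the work surface at z = 0. Lengths are in m, angles in rad, forces in N, time in s.
With the tool pointing down it reaches from about 0.3 to 0.775 m from the base axis. Payload 14.6 kg.
Tool frame: the origin (TCP) lies midway between the tips of the shut fingers; the grasp point (between the pads) lies 19 mm behind it (ctrl.tcp_to_grasp is the z of the grasp point in the tool frame, in m); z points along the fingers, y is the line along which they close (so a half turn about z gives the same grasp; the last joint's range is limited). The gripper opens to 94 mm and grips with 3 to 60 N. Pads are 16 mm wide; open, the fingers measure 119 mm over their backs; the gripper's body (75 mm by 177 mm) begins 78 mm behind the grasp point.
Start: joints at [1.277, 0.3, 1.521, -0, 1.321, -0.067], TCP at [0.124, 0.536, 0.205] pointing down, gripper open.
Joint ranges: [-3.03, 3.03], [-0.79, 2.21], [0.23, 2.52], [-1.04, 4.18], [0, 3.07], [-2.55, 2.55]. Speed limits (rad/s): [2.22, 2.22, 2.57, 3.14, 3.14, 3.14].

### API

Orientations are given as [roll, pitch, yaw] about the fixed x, y, z axes, in that order (R = Rz(yaw) Ry(pitch) Rx(roll)).
In Python, from station import monitor, camera, ctrl gives the robot as it stands.
- The arm moves only by the tool apply_moves, never from a script. Its argument "plan" is one flat list of numbers, 4 for each row, row after row: the shift along the tool's x, y, z in mm, then the turn about the tool's z in rad. In form: [dx, dy, dz, spin, dx, dy, dz, spin, ...]. A call has 1 to 20 rows; each row shifts and turns the commanded pose from where the row before left it, along the tool's axes as they then stand; what a row does not reach is not made up. A row lasts 1/10 s, in which the tool goes at most 50 mm and 8.59 degrees, less where a joint would pass 70% of its speed; a pose out of reach is approached as far as the arm can. A call is refused whole if a number of a shift passes 50 or a number of a turn 0.15, either way. A call with a gripper value outside its range is refused whole. "hand" is the gripper command: -1 is shut, 1 is fully open, values between are in proportion, set as the call begins (left out, the last holds). The fingers move at their own pace and stop on an object; "squeeze" is the grip in N (left out, the last holds). Time passes only in rows, so rows that do not move let the fingers close. It gives the time, the measured TCP pose, the force, the opening and the grip force at its end, in the units of the state.
- monitor.get_obs(): the state, without advancing time (a new reading comes with each control period).
- camera(name): name is "scene" or "side" or "wrist"; returns a dict with "image" (480x640x3 uint8, red, green, blue), "range_z" (480x640 float32, m along the optical axis (not along the pixel's ray), 0 where there is no reading), "mtx" (3x3 intrinsics, pixels), "distortion" ([k1, k2, p1, p2, k3] as OpenCV has them; the pictures are not rectified), "rvec" (rotation vector, rad) and "tvec" (3), from world to camera coordinates, as OpenCV has them. Camera axes: x right, y down, z forward; pixel columns grow to the right and rows downward; lengths in m; the calibration is good to about 2 mm. A picture is of the moment at which its call begins.
- ctrl.hand_in(): hands the job in; it is judged then, once.
The state is a dict: "time_s": time; "qpos": joint angles; "joint_vel": joint speeds; "tau": joint torques, N m; "ee_pos": TCP position; "eef_rot": TCP orientation; "force": force on the tool from outside, world axes, zero at the start; "moment": the same for the moment, N m; "grip_width": finger opening in m; "grip_force": force on a finger pad.
Only numpy, scipy, OpenCV 4.12 (cv2) and the standard library are available. Lean on these libraries where they do the work, as an engineer would, in place of code of your own. Each camera call takes 0.05 s, during which the arm holds its last target. There are 200 camera calls.

## Working session

There is one attempt and no reset: what is moved stays moved. The work goes in short steps, Python scripts to look and compute and a tool call to move; the robot and the scene stay as the last step left them, time stands still between calls to the robot, and variables do not carry over. Pictures are saved under pics/ and viewed, at most 10 in all, crops included, and the job is handed in when it is done.

Besides the shell and the picture viewer there is one more tool, called after "Request:" as name(argument=value, ...) on one line, values as JSON. apply_moves: Moves the arm, as the interface text tells. Its arguments: {"type":"object","properties":{"plan":{"type":"array","items":{"type":"number"}},"hand":{"type":"number"},"squeeze":{"type":"number"}},"required":["plan"]}

```bash
mkdir -p pics
cat > h.py <<'E'
import numpy as np, cv2
from station import monitor, camera, ctrl
def shot(n,f):
    c=camera(n); cv2.imwrite('pics/%s.png'%f,c['image'][:,:,::-1]); np.savez('pics/%s.npz'%f,**c); return c
def cloud(c):
    v,u=np.mgrid[0:480,0:640]; p=np.stack([u,v],-1).reshape(-1,1,2).astype(np.float64)
    n=cv2.undistortPoints(p,c['mtx'],c['distortion']).reshape(480,640,2)
    z=c['range_z'][...,None]; P=np.concatenate([n*z,z],-1)
    R=cv2.Rodrigues(c['rvec'])[0]
    W=(P-c['tvec'].reshape(3))@R; W[c['range_z']==0]=np.nan
    return W
E
python3 - <<'E'
from h import *
print(monitor.get_obs())
for n in ['scene','side','wrist']: 
    c=shot(n,n+'0'); R=cv2.Rodrigues(c['rvec'])[0]; print(n,-R.T@c['tvec'].reshape(3),R[2])
E
```

```text
{'time_s': 0.0, 'qpos': array([ 1.27739726e+00,  3.00478796e-01,  1.52161757e+00,  2.14018074e-05,
        1.32068677e+00, -6.65916487e-02]), 'joint_vel': array([-0.00070592,  0.00027571,  0.00010568, -0.0003083 ,  0.00127057,
        0.00030047]), 'tau': array([-1.95786786e-03, -5.31796038e+01, -3.52743423e+01,  7.07262894e-02,
        2.41380930e-02, -2.01233240e-05]), 'ee_pos': array([0.1235906 , 0.53565219, 0.20486667]), 'eef_rot': array([-3.14040619e+00, -9.99011027e-05,  2.91477987e+00]), 'force': array([-0.08257449,  0.7920142 , -0.3029847 ]), 'moment': array([ 0.05537655,  0.00493247, -0.01661222]), 'grip_force': 0.0, 'grip_width': 0.09399287920843169}
scene [ 0.9215702  -0.33981932  0.9675507 ] [-0.36251514  0.36427254 -0.85783932]
side [0.53080543 0.63700811 0.55705292] [ 0.06200085 -0.7998878  -0.59693836]
wrist [0.04389398 0.55369657 0.38469631] [ 0.27456385 -0.06408903 -0.95943071]
```

View pics/scene0.png

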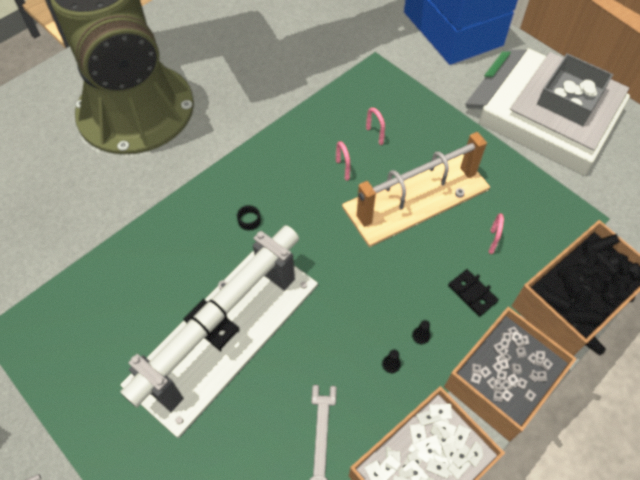

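View pics/side0.png

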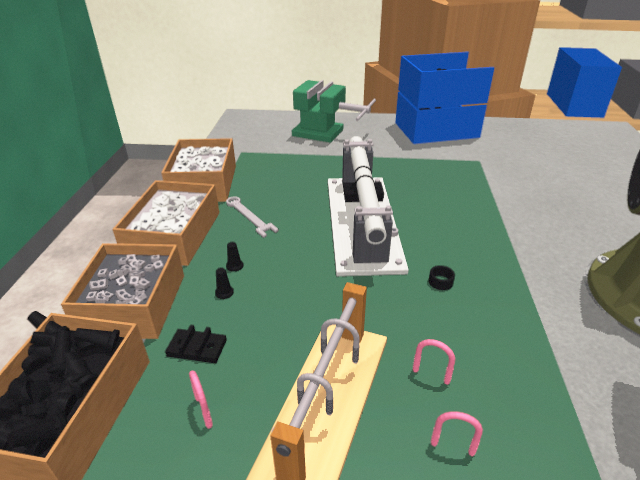

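The scene view shows the jig with its pipe at about (210,310), with the saddle's black edge near (215,325), and the rack rod running (370,190)-(475,150) with two steel U-bolts. In the side view the U-bolts are at (340,340) and (315,392), and the one nearer the jig looks larger. The pink ones are decoys.

Run:
```python
from h import *
for n in ['scene0','side0']:
    c=np.load(f'pics/{n}.npz'); W=cloud(c); im=c['image'].astype(int); z=W[...,2]
    sat=im.max(-1)-im.min(-1)
    def line(m,name):
        P=W[m]; 
        for _ in range(3):
            ce=np.median(P[:,:2],0); u,s,vt=np.linalg.svd(P[:,:2]-P[:,:2].mean(0),full_matrices=False)
            r=(P[:,:2]-P[:,:2].mean(0))@vt[1]; P=P[abs(r-np.median(r))<.02]
        t=(P[:,:2]-P[:,:2].mean(0))@vt[0]
        print(n,name,len(P),'mean',P.mean(0).round(4),'dir',vt[0].round(4),'ang',np.arctan2(vt[0][1],vt[0][0]).round(4),'t',t.min().round(3),t.max().round(3),'zmax',np.percentile(P[:,2],95).round(4))
        return P.mean(0),vt[0]
    m1=np.zeros(z.shape,bool); m2=m1.copy()
    if n=='scene0': m1[220:410,110:310]=1; m2[120:240,350:495]=1
    else: m1[130:245,340:395]=1; m2[280:480,260:375]=1
    line(m1&(z>.103)&(z<.1135)&(im.min(-1)>150),'pipe')
    line(m2&(z>.092)&(z<.102)&(sat<40),'rod')
    # posts
    for nm,mm in [('postrack',m2&(z>.104)&(z<.113)&(sat>50))]:
        P=W[mm]; 
        if len(P)>5:
            k,l,cc=cv2.kmeans(P[:,:2].astype(np.float32),2,None,(3,20,.0001),3,0); print(nm,cc,len(P))
    # ubolts: gray points near rod below z<.09
    P=W[m2&(z>.03)&(z<.09)&(sat<40)]
    print('leg pts',len(P)); np.save(f'pics/{n}_leg.npy',P)
    # bow: points above rod top
    P=W[m2&(z>.1025)&(z<.12)&(sat<40)]
    print('bow pts',len(P)); print(P[np.argsort(P[:,1])][::max(1,len(P)//25)].round(3))
```

```text
scene0 pipe 3335 mean [ 0.5273 -0.1958  0.1096] dir [-0.1256  0.9921] ang 1.6967 t -0.169 0.193 zmax 0.1131
scene0 rod 628 mean [0.5625 0.2518 0.0988] dir [-0.2644 -0.9644] ang -1.8384 t -0.131 0.127 zmax 0.1017
postrack [[0.59342796 0.36600077]
 [0.53243965 0.14074011]] 336
leg pts 179
bow pts 173
[[0.529 0.129 0.105]
 [0.542 0.188 0.104]
 [0.553 0.197 0.106]
 [0.556 0.198 0.105]
 [0.547 0.199 0.104]
 [0.56  0.2   0.105]
 [0.562 0.2   0.103]
 [0.542 0.201 0.104]
 [0.535 0.201 0.104]
 [0.548 0.203 0.104]
 [0.544 0.203 0.106]
 [0.532 0.204 0.103]
 [0.537 0.206 0.105]
 [0.556 0.222 0.103]
 [0.562 0.26  0.104]
 [0.57  0.276 0.103]
 [0.57  0.286 0.103]
 [0.578 0.288 0.106]
 [0.584 0.288 0.108]
 [0.578 0.29  0.107]
 [0.58  0.29  0.108]
 [0.563 0.291 0.107]
 [0.56  0.292 0.106]
 [0.57  0.293 0.111]
 [0.572 0.294 0.109]
 [0.566 0.296 0.107]
 [0.576 0.312 0.103]
 [0.586 0.332 0.103]
 [0.589 0.346 0.103]]
side0 pipe 731 mean [ 0.5233 -0.1506  0.1104] dir [-0.1228  0.9924] ang 1.6939 t -0.213 0.149 zmax 0.1133
side0 rod 1172 mean [0.5661 0.2785 0.0997] dir [0.2787 0.9604] ang 1.2884 t -0.132 0.108 zmax 0.1018
postrack [[0.53117603 0.1454384 ]
 [0.5929738  0.36943582]] 828
leg pts 534
bow pts 471
[[0.544 0.13  0.111]
 [0.539 0.17  0.103]
 [0.547 0.193 0.103]
 [0.564 0.201 0.104]
 [0.56  0.202 0.106]
 [0.545 0.203 0.108]
 [0.547 0.205 0.108]
 [0.533 0.206 0.104]
 [0.553 0.207 0.107]
 [0.536 0.208 0.106]
 [0.55  0.209 0.103]
 [0.553 0.218 0.103]
 [0.558 0.24  0.103]
 [0.563 0.268 0.104]
 [0.575 0.29  0.108]
 [0.581 0.292 0.108]
 [0.581 0.293 0.106]
 [0.563 0.294 0.108]
 [0.577 0.294 0.108]
 [0.562 0.295 0.107]
 [0.576 0.296 0.107]
 [0.568 0.297 0.105]
 [0.561 0.298 0.105]
 [0.559 0.3   0.103]
 [0.584 0.329 0.103]
 [0.589 0.353 0.103]
 [0.594 0.381 0.105]]
```

Run:
```python
import cv2
a=cv2.imread('pics/side0.png')[270:470,250:400]; b=cv2.imread('pics/scene0.png')[280:360,170:260]
a=cv2.resize(a,(450,600),interpolation=2); b=cv2.resize(b,(350,311),interpolation=2)
import numpy as np
o=np.zeros((600,800,3),'uint8'); o[:,:450]=a; o[:311,450:]=b; cv2.imwrite('pics/crop1.png',o)
```

```text
(no output)
```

View pics/crop1.png

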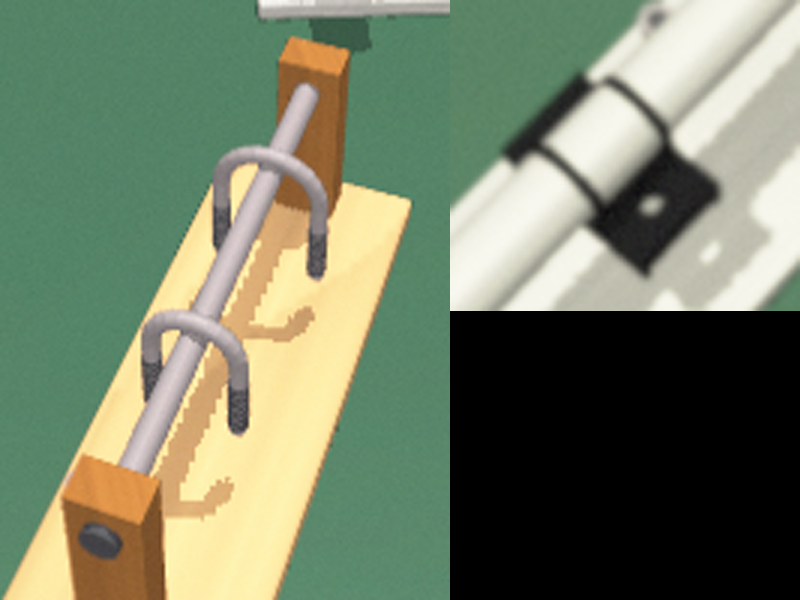

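The crop shows the far U-bolt (nearer the jig) is clearly the larger, and its legs look slightly turned on the rod. One saddle hole shows as a bright spot at about scene pixel (222,333).

Run:
```python
from h import *
rd=np.array([.271,.9626]); 
rodp=np.array([.5625,.2518])
A=[]
for n in ['scene0','side0']:
    c=np.load(f'pics/{n}.npz'); W=cloud(c); im=c['image'].astype(int)
    sat=im.max(-1)-im.min(-1)
    d=W[...,:2]-rodp; t=d@rd; s=d@np.array([rd[1],-rd[0]])
    for nm,t0 in [('large',-.047),('small',.04)]:
        m=(abs(t-t0)<.025)&(abs(s)<.04)&((abs(s)>.012)|(W[...,2]>.103))&(W[...,2]>.045)&(W[...,2]<.12)&(sat<45)
        P=W[m]
        if len(P)<5: print(n,nm,len(P));continue
        ss=s[m];tt=t[m]; k=np.polyfit(ss,tt,1)
        print(n,nm,len(P),'s',np.percentile(ss,[1,50,99]).round(4),'t(s)',k.round(4),'zmax',np.percentile(P[:,2],97).round(4))
        for lo,hi in [(-.04,-.015),(-.012,.012),(.015,.04)]:
            q=(ss>lo)&(ss<hi); print('  ',q.sum(),P[q].mean(0).round(4) if q.any() else '', ss[q].mean().round(4), tt[q].mean().round(4))
c=np.load('pics/scene0.npz');W=cloud(c);im=c['image'].astype(int)
g=im[322:344,210:236].min(-1); q=g>95
sub=np.argwhere((g>90)); print(g[4:20])
R=cv2.Rodrigues(c['rvec'])[0];C=-R.T@c['tvec'].reshape(3)
def ray(u,v,z):
    n=cv2.undistortPoints(np.array([[[u,v]]],float),c['mtx'],c['distortion'])[0,0]; d=R.T@np.array([n[0],n[1],1]); return C+d*(z-C[2])/d[2]
print(ray(222,332.7,.069), ray(222,332.7,.075))
# saddle plate points
m=(W[...,2]>.068)&(W[...,2]<.08)&(im.max(-1)<70); m[:280]=0;m[360:]=0;m[:,:170]=0;m[:,260:]=0
P=W[m];pd=np.array([-.1245,.9922]);d=P[:,:2]-np.array([.5273,-.1958]);t=d@pd;s=d@np.array([pd[1],-pd[0]])
print(len(P),'t',np.percentile(t,[2,50,98]),'s',np.percentile(s,[2,98]),P[:,2].mean())
for z in(.069,.075):
    e=ray(222,332.7,z)[:2]-np.array([.5273,-.1958]);print('hole s,t',e@[pd[1],-pd[0]],e@pd)
```

```text
scene0 large 187 s [-0.0263  0.0047  0.0261] t(s) [ 0.0234 -0.0531] zmax 0.1088
   46 [0.5271 0.2052 0.0839] -0.0215 -0.0544
   59 [0.5487 0.2015 0.1063] 0.0004 -0.0521
   70 [0.5701 0.1945 0.0756] 0.0229 -0.053
scene0 small 165 s [-0.0224  0.0038  0.0205] t(s) [0.0153 0.0396] zmax 0.1089
   41 [0.5554 0.294  0.0854] -0.0183 0.0387
   56 [0.574  0.2904 0.1066] 0.0006 0.0403
   57 [0.5908 0.2848 0.0761] 0.0183 0.0395
side0 large 525 s [-0.0276 -0.0026  0.0248] t(s) [ 0.0095 -0.0484] zmax 0.1096
   201 [0.5273 0.2114 0.0778] -0.023 -0.0485
   124 [0.549  0.2048 0.107 ] -0.0002 -0.0489
   169 [0.5695 0.2    0.0758] 0.0208 -0.048
side0 small 529 s [-0.0239 -0.0082  0.0198] t(s) [0.0105 0.0443] zmax 0.1095
   215 [0.5551 0.3002 0.078 ] -0.0202 0.0445
   148 [0.5731 0.2935 0.107 ] -0.0011 0.043
   90 [0.5916 0.2909 0.0789] 0.0174 0.0455
[[177 166 151 140 118  92  60  39  24  18  18  23  29  27  34  31  36  32
   34  38  34  39  37  35  37  41]
 [165 151 138 119  95  68  41  31  15  18  24  22  25  33  31  35  37  35
   38  35  37  37  34  35  32  35]
 [149 137 118  92  63  44  28  20  22  
[... 1060 characters left out ...]
  24  32  32  34  33  34  35  36  35  40  36  28  32  35  35  29
   30  43  72 111 142 163 174 174]
 [ 24  28  30  36  30  34  36  31  35  36  32  38  36  33  41  30  28  25
   40  72 114 142 163 174 173 175]
 [ 24  31  37  31  38  35  35  37  35  37  37  38  35  34  35  31  29  35
   67 110 142 162 171 175 175 175]
 [ 52  35  33  31  33  37  35  36  31  37  34  39  35  26  33  31  38  68
  105 139 162 172 174 174 174 172]]
[ 0.54725023 -0.19564037  0.069     ] [ 0.54974972 -0.19660312  0.075     ]
573 t [-0.02508513 -0.00416083  0.01726847] s [-0.04055749  0.03559558] 0.07577716963356927
hole s,t 0.019814490365207316 -0.0023254207652972777
hole s,t 0.022174624307177277 -0.003591841367510911
```

Request:
apply_moves(plan=[-40.7,-19.1,0,0,-40.7,-19.1,0,0,-40.7,-19.1,0,0,-40.7,-19.1,0,0,-40.7,-19.1,0,0,-40.7,-19.1,0,0,-40.7,-19.1,0,0,-40.7,-19.1,0,0,-40.7,-19.1,0,0,-40.7,-19.1,0,0,-40.7,-19.1,0,0,-40.7,-19.1,0,0,0,0,0,0.145,0,0,0,0.145,0,0,0,0.145,0,0,0,0.145,0,0,0,0.145,0,0,0,0.145,0,0,0,0.145,0,0,0,0.145], hand=1, squeeze=20)

```text
time_s: 2.15
ee_pos: [0.5479, 0.2027, 0.2052]
eef_rot: [-3.141, 0.0, 1.749]
force: [0.7, -0.5, -0.1]
grip_width: 0.0942
grip_force: 0.0
```

Request:
apply_moves(plan=[0,0,0,0.145,0,0,0,0.145,0,0,0,0.145,0,0,0,0.02,0,0,0,0,0,0,0,0])

```text
time_s: 2.75
ee_pos: [0.548, 0.2027, 0.2053]
eef_rot: [-3.141, 0.0, 1.303]
force: [0.6, -0.6, 0.8]
grip_width: 0.0938
grip_force: 0.0
```

Run:
```python
from h import *
c=shot('wrist','wrist1'); o=monitor.get_obs(); print(o['time_s'],o['ee_pos'],o['eef_rot'],o['force'])
W=cloud(c); print(np.nanmin(W[...,2]),np.nanmax(W[...,2]))
rd=np.array([.271,.9626]);rodp=np.array([.5625,.2518])
im=c['image'].astype(int);sat=im.max(-1)-im.min(-1)
d=W[...,:2]-rodp;t=d@rd;s=d@np.array([rd[1],-rd[0]]);z=W[...,2]
m=(z>.103)&(z<.125)&(abs(t+.05)<.02)&(abs(s)<.04);P=W[m];print('large bow',len(P),P.mean(0),np.percentile(s[m],[2,98]),np.polyfit(s[m],t[m],1),np.percentile(z[m],97))
for lo,hi in[(-.09,-.07),(-.03,0),(0,.03)]:
    q=(t>lo)&(t<hi)&(abs(s)<.015)&(z>.09)&(z<.103);print('rod',q.sum(),s[q].mean(),t[q].mean())
for sg in(-1,1):
    q=(s*sg>.014)&(s*sg<.04)&(abs(t+.05)<.02)&(z>.04)&(z<.1);print('leg',q.sum(),W[q].mean(0),s[q].mean(),t[q].mean())
```

```text
2.8 [0.54802035 0.20274142 0.20541118] [-3.14152610e+00  5.83282417e-05  1.30251234e+00] [ 0.21420394  0.22650439 -0.16106776]
-0.002731413597593841 0.33834085408805026
large bow 322 [0.54883054 0.20335335 0.1061471 ] [-0.01452093  0.01445596] [ 0.00563627 -0.05033901] 0.10861709589483998
rod 308 0.0007842119535220492 -0.07993037208794444
rod 553 -7.670906018839555e-05 -0.014910330008395036
rod 595 -0.00030377589321924645 0.015110109995980033
leg 195 [0.52852793 0.21072371 0.07658668] -0.021569842211855216 -0.04874646721585085
leg 189 [0.57067128 0.19930605 0.07669495] 0.022091538964990474 -0.048316256704184116
```

View pics/wrist1.png

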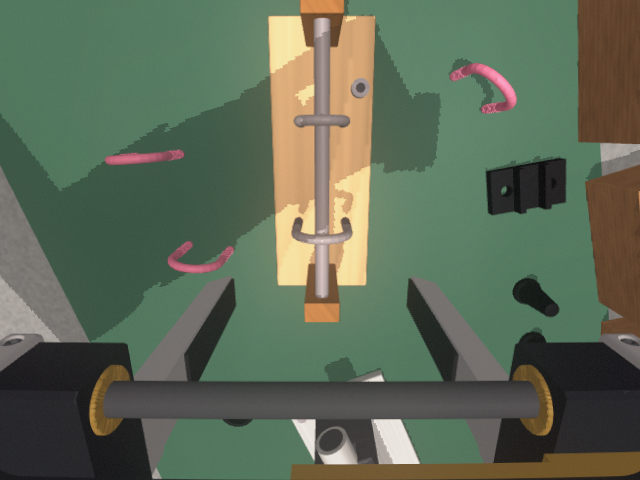

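The wrist view shows the large U-bolt at about (322,230), square on the rod and centred between the fingers. The small one is behind it at (322,120).

Request:
apply_moves(plan=[0.8,0.6,15,0,0,0,25,0,0,0,30,0,0,0,30,0,0,0,20,0,0,0,10,0,0,0,5,0,0,0,0,0,0,0,0,0])

```text
time_s: 3.7
ee_pos: [0.5493, 0.2035, 0.0715]
eef_rot: [3.14, -0.001, 1.3]
force: [0.7, 0.1, -0.3]
grip_width: 0.0943
grip_force: 0.0
```

Request:
apply_moves(plan=[0,0,0,0,0,0,0,0,0,0,0,0,0,0,0,0,0,0,0,0,0,0,0,0,0,0,0,0,0,0,0,0], hand=-1, squeeze=25)

```text
time_s: 4.5
ee_pos: [0.5488, 0.2033, 0.0705]
eef_rot: [3.142, 0.0, 1.3]
force: [0.4, -0.1, 0.4]
grip_width: 0.0531
grip_force: 25.0
```

Request:
apply_moves(plan=[0,0,-3,0,0,0,-8,0,0,0,-15,0,0,0,-20,0,0,0,-25,0,0,0,-25,0,0,0,-25,0,0,0,-14,0,0,0,0,0,0,0,0,0,0,0,0,0])

```text
time_s: 5.6
ee_pos: [0.5484, 0.2032, 0.2041]
eef_rot: [-3.14, 0.001, 1.3]
force: [0.2, -0.6, -0.9]
grip_width: 0.0529
grip_force: 25.0
```

Run:
```python
from h import *
from scipy.spatial.transform import Rotation as Ro
o=monitor.get_obs(); print(o['time_s'],o['ee_pos'],o['eef_rot'],o['force'],o['grip_width'])
Rt=Ro.from_euler('xyz',o['eef_rot']).as_matrix()
for n in ['wrist','side','scene']:
    c=shot(n,n+'2'); W=cloud(c); T=(W-o['ee_pos'])@Rt
    x,y,z=T[...,0],T[...,1],T[...,2]
    m=(abs(x)<.04)&(abs(y)<.0275)&(z>-.05)&(z<.05)
    print(n,m.sum())
    for nm,q in [('bow',m&(abs(y)<.008)&(z<-.02)),('L-',m&(y<-.015)&(z>.003)),('L+',m&(y>.015)&(z>.003))]:
        if q.sum()>3: print(nm,q.sum(),T[q].mean(0).round(4),'zr',np.percentile(z[q],[2,98]).round(4),'dx/dz',np.polyfit(z[q],x[q],1)[0].round(3) if nm!='bow' else '')
```

```text
5.6 [0.54835731 0.20319907 0.20407884] [-3.13978165e+00  1.18700661e-03  1.29977816e+00] [ 0.24317957 -0.64777741 -0.91487724] 0.052910985951009064
wrist 4179
bow 648 [ 0.0006  0.     -0.0362] zr [-0.0383 -0.0323] dx/dz 
L- 295 [ 0.0022 -0.0217  0.0161] zr [0.0033 0.0327] dx/dz 0.013
L+ 289 [0.0025 0.0226 0.0161] zr [0.0031 0.032 ] dx/dz 0.014
side 951
bow 97 [ 0.0016 -0.0001 -0.0371] zr [-0.04   -0.0329] dx/dz 
L- 129 [ 0.0025 -0.0238  0.0177] zr [0.0037 0.0319] dx/dz -0.033
L+ 126 [0.0024 0.0218 0.0176] zr [0.0038 0.0323] dx/dz -0.006
scene 327
bow 44 [-0.0024  0.0002 -0.0369] zr [-0.0401 -0.033 ] dx/dz 
L- 65 [-0.0031 -0.022   0.0176] zr [0.0038 0.0325] dx/dz 0.016
L+ 57 [-0.003   0.0238  0.0196] zr [0.0053 0.0331] dx/dz 0.003
```

View pics/side2.png

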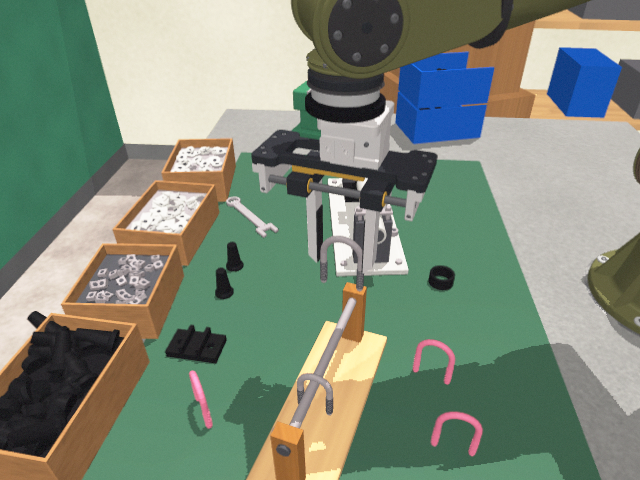

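Lifted cleanly, with the U-bolt upright between the fingers at about (340,255). The small U-bolt is still on the rod at (315,390). Next I move to about 60 mm beside the saddle to look at it from the wrist.

Request:
apply_moves(plan=[-15,3.7,0,0,-25,6.2,0,0,-37,9.2,0,0,-37,9.2,0,0,-37,9.2,0,0,-37,9.2,0,0,-37,9.2,0,0,-37,9.2,0,0,-37,9.2,0,0,-37,9.2,0,0,-37,9.2,0,0,-37,9.2,0,0,-25,6.2,0,0,-12.7,2.9,0,0,0,0,0,-0.1,0,0,0,-0.1,0,0,0,-0.1,0,0,0,-0.096,0,0,0,0,0,0,0,0])

```text
time_s: 7.75
ee_pos: [0.5358, -0.2575, 0.2054]
eef_rot: [-3.142, -0.0, 1.693]
force: [1.2, -1.3, -1.1]
grip_width: 0.0531
grip_force: 25.0
```

Run:
```python
from h import *
from scipy.spatial.transform import Rotation as Ro
o=monitor.get_obs(); print(o['time_s'],o['ee_pos'],o['eef_rot'],o['force'],o['grip_width'])
c=shot('wrist','wrist3'); W=cloud(c); im=c['image'].astype(int)
p0=np.array([.5273,-.1958]);pd=np.array([-.1245,.9922]);d=W[...,:2]-p0;t=d@pd;s=d@np.array([pd[1],-pd[0]]);z=W[...,2]
q=(z>.1)&(z<.114)&(abs(s)<.015)&(abs(t)<.09)
print('pipe',q.sum(),np.polyfit(t[q],s[q],1),np.percentile(z[q],98))
v,u=np.mgrid[0:480,0:640]
m=(z>.066)&(z<.082)&(abs(s)<.048)&(abs(t)<.07)&(im.max(-1)<90)
print('plate',m.sum(),'t',np.percentile(t[m],[1,99]),'s',np.percentile(s[m],[1,99]),'px',u[m].min(),u[m].max(),v[m].min(),v[m].max(),z[m].mean())
```

```text
7.75 [ 0.53578247 -0.25749995  0.20541957] [-3.14153422e+00 -1.18738970e-04  1.69324752e+00] [ 1.21832373 -1.26266554 -1.14846555] 0.05306211486037645
pipe 9247 [-0.00093166 -0.00048828] 0.11338404401565483
plate 2324 t [-0.02584095  0.01832885] s [-0.03985233  0.03651739] px 271 363 136 189 0.07528581199442665
```

View pics/wrist3.png

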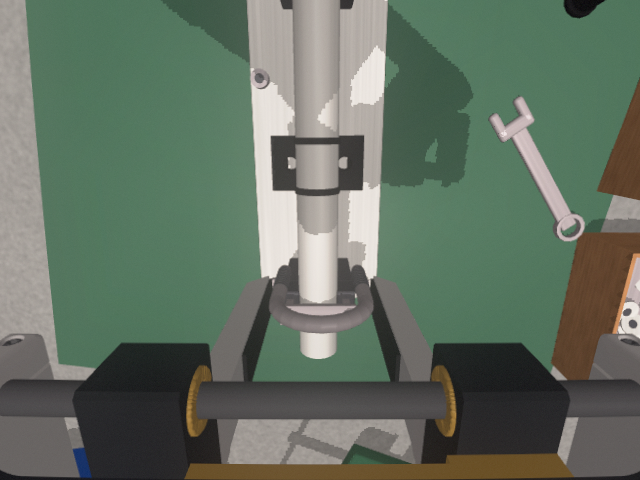

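The wrist view shows both saddle holes as light spots at about (290,162) and (344,162), one each side of the pipe.

Run:
```python
from h import *
c=np.load('pics/wrist3.npz'); im=c['image'].astype(float).min(-1)
R=cv2.Rodrigues(c['rvec'])[0];C=-R.T@c['tvec'].reshape(3)
p0=np.array([.5273,-.1958]);pd=np.array([-.1245,.9922])
def ray(u,v,z):
    n=cv2.undistortPoints(np.array([[[u,v]]],float),c['mtx'],c['distortion'])[0,0]; d=R.T@np.array([n[0],n[1],1]); return (C+d*(z-C[2])/d[2])[:2]
print(im[154:172,282:300].astype(int)); print(im[154:172,334:354].astype(int))
L=[]
for u0,u1 in[(284,295),(339,352)]:
    g=np.clip(im[153:173,u0:u1]-70,0,None); v,u=np.mgrid[153:173,u0:u1]
    uu,vv=(u*g).sum()/g.sum(),(v*g).sum()/g.sum(); h=ray(uu,vv,.069); L.append(h); e=h-p0
    print(uu,vv,h,'s',e@[pd[1],-pd[0]],'t',e@pd)
    vs=v[g>40]; print('v range',vs.min(),vs.max())
    us=u[g>40]; print('u range',us.min(),us.max(), ray(us.min()-.5,vv,.075)@[pd[1],-pd[0]],ray(us.max()+.5,vv,.075)@[pd[1],-pd[0]])
print(np.mean(L,0))
```

```text
[[ 61  61  59  62  61  62  63  60  61  63  61  62  62  84 114 125 129 131]
 [ 59  61  61  61  61  61  61  60  62  61  63  60  62  84 113 126 129 134]
 [ 63  60  60  60  61  60  58  67  70  66  61  61  62  83 114 124 130 131]
 [ 62  62  60  61  58  93 158 159 141 136 123  89  64  85 114 125 129 131]
 [ 62  61  61  61  58 106 189 189 165 162 156 149 114  86 108 126 130 131]
 [ 61  62  59  58  59  87 182 188 162 162 164 166 157 132 121 124 130 132]
 [ 64  60  58  60  58  74 154 171 163 163 163 167 167 150 127 124 130 133]
 [ 63  59  59  60  58  76 136 163 163 162 164 166 168 150 128 124 129 133]
 [ 61  61  62  62  60  77 137 162 163 162 164 168 168 148 127 124 128 131]
 [ 59  57  61  62  58  77 136 162 164 161 161 167 166 149 127 125 130 132]
 [ 62  60  60  61  60  64 133 161 163 163 163 167 168 148 126 125 129 132]
 [ 61  61  61  60  60  60 164 203 182 162 164 167 167 148 125 123 129 132]
 [ 60  60  60  61  60  59 179 219 189 163 162 168 167 147 125 124 130 132]
 [ 62  60  62  55  58  69 180 219 188 162 164 168 153 126 116 122 130 131]
 [ 64  62  58  59  58  66 118 142 143 142 132 129 
[... 1465 characters left out ...]
4  80 105 112 121 126 112  85  59  52  50  55  56
   57  56]
 [140 140 135 126  94  62  58  59  61  68  73  60  54  53  56  58  56  58
   58  57]
 [140 140 137 127  90  62  59  58  57  55  54  55  56  56  57  56  58  58
   60  57]
 [141 139 135 127  91  62  57  57  57  58  58  59  57  61  57  58  56  61
   55  58]]
290.828426263679 162.62858259510162 [ 0.50333275 -0.2027065 ] s -0.024640163679689266 t -0.003868707055815993
v range 157 168
u range 288 294 0.4718339039003 0.47777905108218727
342.77531172069826 162.3488778054863 [ 0.54792497 -0.19697645] s 0.020317627148359597 t -0.003735085329336342
v range 157 168
u range 339 346 0.5151356341730862 0.5219282567379235
[ 0.52562886 -0.19984148]
```

Request:
apply_moves(plan=[10,-0.5,0,-0.004,15,-0.8,0,0,15,-0.8,0,0,12,-0.5,0,0,6.5,-0.3,0,0,0,0,10,0,0,0,15,0,0,0,15,0,0,0,10,0,0,0,0,0,0,0,0,0])

```text
time_s: 8.9
ee_pos: [0.5257, -0.2003, 0.1556]
eef_rot: [3.142, 0.0, 1.7]
force: [0.3, -1.1, -1.2]
grip_width: 0.0528
grip_force: 25.0
```

Run:
```python
from h import *
from scipy.spatial.transform import Rotation as Ro
o=monitor.get_obs(); print(o['time_s'],o['ee_pos'],o['eef_rot'],o['force'])
Rt=Ro.from_euler('xyz',o['eef_rot']).as_matrix()
H=np.array([.5257,-.1998,.095]); print('to target tool', (H-o['ee_pos'])@Rt)
for n in ['wrist','side','scene']:
    c=shot(n,n+'4'); W=cloud(c); T=(W-o['ee_pos'])@Rt; x,y,z=T[...,0],T[...,1],T[...,2]
    sel=lambda a,b:(a<x)&(x<b)
    for nm,q in [('L-',(abs(x)<.012)&(y<-.017)&(y>-.0275)&(z>.004)&(z<.03)),('L+',(abs(x)<.012)&(y>.017)&(y<.0275)&(z>.004)&(z<.03))]:
        if q.sum()>3: print(n,nm,q.sum(),np.median(T[q],0).round(4))
    q=(abs(y)<.025)&(W[...,2]>.097)&(W[...,2]<.1135)&(abs(x)>.015)&(abs(x)<.1)
    if q.sum()>50:
        # circle fit of pipe cross-section: known r=.017, axis z=.095
        from scipy.optimize import least_squares
        f=lambda p:np.hypot(y[q]-p[0]-p[1]*x[q],W[...,2][q]-p[2])-.017
        r=least_squares(f,[0,0,.095],loss='soft_l1',f_scale=.001); print(n,'pipe y in tool, slope, z',r.x.round(4),q.sum())
```

```text
8.9 [ 0.52566129 -0.20025789  0.15559896] [3.14154372e+00 1.08671235e-04 1.69964659e+00] [ 0.26612758 -1.14744499 -1.21589013]
to target tool [4.55701917e-04 9.42587955e-05 6.05989150e-02]
wrist L- 250 [ 0.0025 -0.0217  0.0162]
wrist L+ 249 [0.0025 0.0221 0.0158]
wrist pipe y in tool, slope, z [0.0001 0.0025 0.0955] 10529
side L- 53 [ 0.0024 -0.0229  0.0168]
side L+ 52 [0.0021 0.0228 0.0179]
side pipe y in tool, slope, z [-0.0013  0.0046  0.0974] 429
scene pipe y in tool, slope, z [-0.001   0.0055  0.0956] 1237
```

Request:
apply_moves(plan=[0.5,0,5,0.003,0,0,8,0,0,0,8,0,0,0,8,0,0,0,6,0,0,0,2,0,0,0,0,0,0,0,0,0])

```text
time_s: 9.85
ee_pos: [0.5256, -0.1996, 0.1187]
eef_rot: [3.141, 0.0, 1.697]
force: [0.6, 0.1, -0.4]
grip_width: 0.0529
grip_force: 25.0
```

Run:
```python
from h import *
from scipy.spatial.transform import Rotation as Ro
o=monitor.get_obs(); print(o['time_s'],o['ee_pos'],o['eef_rot'],o['force'],o['moment'])
for n in ['wrist','side','scene']: c=shot(n,n+'5')
a=cv2.imread('pics/wrist5.png')[60:360,200:440]
b=cv2.imread('pics/scene5.png')[270:360,160:270]
o=np.zeros((600,800,3),'uint8');o[:500,:400]=cv2.resize(a,(400,500),interpolation=2);o[:327,400:]=cv2.resize(b,(400,327),interpolation=2);cv2.imwrite('pics/crop5.png',o)
```

```text
9.85 [ 0.5256385  -0.19963487  0.11869069] [3.14122833e+00 2.22681444e-04 1.69682074e+00] [ 0.62833552  0.13892404 -0.35701613] [-0.06155135  0.03370334 -0.0276093 ]
```

View pics/crop5.png

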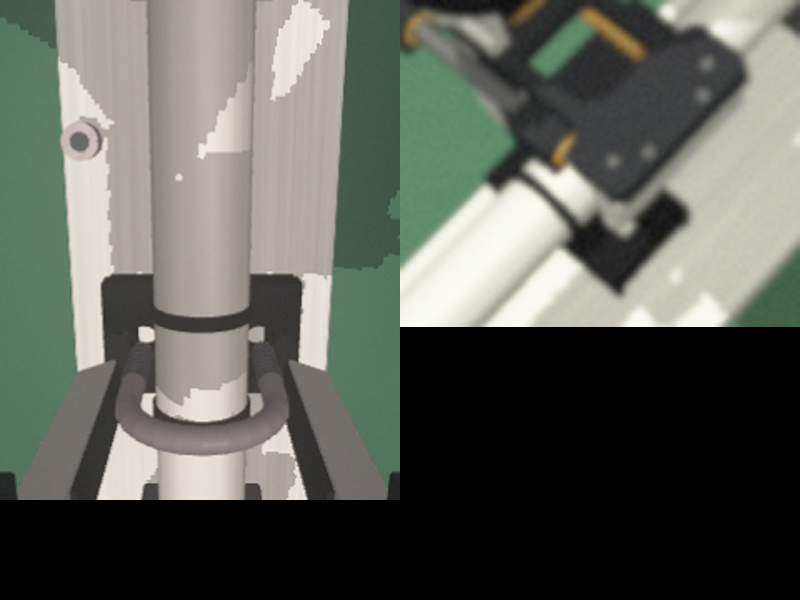

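The crop shows the legs straddling the pipe, just above the two holes; slivers of the holes are visible beside the leg ends at (147,333) and (255,333). Now feeling down gently.

Request:
apply_moves(plan=[0,0,1.5,0,0,0,1.5,0,0,0,1,0,0,0,1,0,0,0,1,0,0,0,0.5,0,0,0,0.5,0,0,0,0.5,0,0,0,0,0,0,0,0,0])

```text
time_s: 11.0
ee_pos: [0.5255, -0.1996, 0.111]
eef_rot: [3.142, 0.0, 1.697]
force: [0.1, -0.0, -1.3]
grip_width: 0.0529
grip_force: 25.0
```

Request:
apply_moves(plan=[0,0,0.5,0,0,0,0.5,0,0,0,0.5,0,0,0,0,0,0,0,0,0])

```text
time_s: 11.5
ee_pos: [0.5255, -0.1996, 0.1094]
eef_rot: [-3.142, 0.0, 1.697]
force: [0.5, -0.8, -0.5]
grip_width: 0.0528
grip_force: 25.0
```

Request:
apply_moves(plan=[0,0,0.5,0,0,0,0.5,0,0,0,0.5,0,0,0,0.5,0,0,0,0,0])

```text
time_s: 12.0
ee_pos: [0.5254, -0.1995, 0.1073]
eef_rot: [-3.141, -0.0, 1.697]
force: [1.2, 0.7, -0.4]
grip_width: 0.0531
grip_force: 25.0
```

Request:
apply_moves(plan=[0,0,0.5,0,0,0,0.5,0,0,0,0.5,0,0,0,0.5,0,0,0,0,0])

```text
time_s: 12.5
ee_pos: [0.5255, -0.1996, 0.1056]
eef_rot: [3.141, 0.0, 1.697]
force: [-0.6, -0.1, 1.9]
grip_width: 0.053
grip_force: 25.0
```

Request:
apply_moves(plan=[0,0,0.7,0,0,0,0.7,0,0,0,0.7,0,0,0,0.7,0])

```text
time_s: 12.9
ee_pos: [0.526, -0.1998, 0.1036]
eef_rot: [3.14, 0.001, 1.697]
force: [-0.5, -0.9, 9.5]
grip_width: 0.0528
grip_force: 25.0
```

Run:
```python
from h import *
from scipy.spatial.transform import Rotation as Ro
o=monitor.get_obs(); print(o['time_s'],o['ee_pos'],o['force'],o['moment'])
Rt=Ro.from_euler('xyz',o['eef_rot']).as_matrix()
c=shot('wrist','wrist6'); W=cloud(c); T=(W-o['ee_pos'])@Rt; x,y,z=T[...,0],T[...,1],T[...,2]
q=(abs(y)<.008)&(z<-.02)&(z>-.06)&(abs(x)<.02); print(q.sum(),T[q].mean(0),np.percentile(z[q],[2,98]))
```

```text
12.9 [ 0.52601303 -0.19984752  0.10357351] [-0.5024031  -0.90526846  9.48126402] [-0.04591677  0.2343226  -0.03918074]
632 [ 2.25030850e-04  4.97672491e-05 -3.62173146e-02] [-0.03840221 -0.03218599]
```

The legs are in the holes: no slip in the grip, and 9.5 N matches the rib resistance. Pressing on.

Request:
apply_moves(plan=[0,0,0.8,0,0,0,1,0,0,0,1,0,0,0,1,0,0,0,1,0,0,0,1,0], squeeze=35)

```text
time_s: 13.55
ee_pos: [0.5256, -0.1996, 0.0968]
eef_rot: [3.141, 0.0, 1.697]
force: [-0.2, -0.2, 4.3]
grip_width: 0.053
grip_force: 35.0
```

Request:
apply_moves(plan=[0,0,1,0,0,0,1,0,0,0,1,0,0,0,1,0,0,0,1,0,0,0,1,0])

```text
time_s: 14.15
ee_pos: [0.5255, -0.1996, 0.0908]
eef_rot: [3.142, -0.0, 1.697]
force: [0.4, -0.6, 4.9]
grip_width: 0.0527
grip_force: 35.0
```

Request:
apply_moves(plan=[0,0,1,0,0,0,1,0,0,0,1,0,0,0,1,0,0,0,1,0,0,0,1,0])

```text
time_s: 14.75
ee_pos: [0.5255, -0.1996, 0.0848]
eef_rot: [-3.142, 0.0, 1.697]
force: [-0.4, 0.9, 5.7]
grip_width: 0.0523
grip_force: 35.0
```

Request:
apply_moves(plan=[0,0,0.5,0,0,0,0.5,0,0,0,0.5,0])

```text
time_s: 15.05
ee_pos: [0.5255, -0.1996, 0.0833]
eef_rot: [-3.142, 0.0, 1.697]
force: [0.5, 0.3, 3.7]
grip_width: 0.0525
grip_force: 35.0
```

Request:
apply_moves(plan=[0,0,0.3,0,0,0,0.3,0,0,0,0.3,0])

```text
time_s: 15.35
ee_pos: [0.5255, -0.1996, 0.0825]
eef_rot: [3.141, 0.0, 1.697]
force: [-0.9, 0.3, 6.5]
grip_width: 0.0528
grip_force: 35.0
```

Request:
apply_moves(plan=[0,0,0.2,0,0,0,0.2,0])

```text
time_s: 15.55
ee_pos: [0.5256, -0.1996, 0.0824]
eef_rot: [3.141, 0.0, 1.697]
force: [-2.5, -0.2, 9.3]
grip_width: 0.0527
grip_force: 35.0
```

Request:
apply_moves(plan=[0,0,0.2,0,0,0,0,0])

```text
time_s: 15.75
ee_pos: [0.5256, -0.1996, 0.0824]
eef_rot: [3.141, 0.0, 1.697]
force: [-1.3, 1.3, 9.3]
grip_width: 0.0526
grip_force: 35.0
```

Request:
apply_moves(plan=[0,0,0.25,0,0,0,0,0])

```text
time_s: 15.95
ee_pos: [0.5256, -0.1996, 0.0823]
eef_rot: [3.141, 0.0, 1.697]
force: [-2.1, 0.9, 12.9]
grip_width: 0.0524
grip_force: 35.0
```

Run:
```python
from h import *
o=monitor.get_obs(); print(o['ee_pos'],o['force'])
c=shot('wrist','wrist7'); W=cloud(c); d=W[...,:2]-o['ee_pos'][:2]; a=1.697
x=d@[np.cos(a),np.sin(a)];y=d@[np.sin(a),-np.cos(a)];z=W[...,2]
q=(abs(y)<.006)&(abs(x)<.006)&(z>.09)&(z<.14);print('bow top z',np.percentile(z[q],[50,90,98]))
q=(abs(y)<.003)&(abs(x)<.05)&(abs(x)>.015)&(z>.09)&(z<.14);print('pipe top z',np.percentile(z[q],[50,90,98]))
```

```text
[ 0.52560198 -0.19961975  0.08233689] [-2.10705696  0.87562154 12.87369184]
bow top z [0.11804479 0.12009465 0.12076254]
pipe top z [0.11248649 0.11357336 0.11428884]
```

Request:
apply_moves(plan=[0,0,0.25,0,0,0,0,0])

```text
time_s: 16.2
ee_pos: [0.5256, -0.1996, 0.0823]
eef_rot: [3.141, 0.0, 1.697]
force: [-3.4, 0.9, 14.1]
grip_width: 0.0528
grip_force: 35.0
```

Request:
apply_moves(plan=[0,0,0,0,0,0,0,0,0,0,0,0,0,0,0,0,0,0,0,0,0,0,0,0,0,0,0,0,0,0,0,0], hand=1)

```text
time_s: 17.0
ee_pos: [0.5255, -0.1996, 0.0813]
eef_rot: [-3.142, 0.0, 1.697]
force: [0.1, -0.2, -0.0]
grip_width: 0.0939
grip_force: 0.0
```

Request:
apply_moves(plan=[0,0,-5,0,0,0,-15,0,0,0,-25,0,0,0,-30,0,0,0,-30,0,0,0,-15,0,-40,0,0,0,-40,0,0,0,-20,0,0,0,0,0,0,0,0,0,0,0])

```text
time_s: 18.1
ee_pos: [0.5379, -0.2985, 0.2013]
eef_rot: [-3.141, -0.0, 1.696]
force: [0.3, 0.1, -0.3]
grip_width: 0.0942
grip_force: 0.0
```

Run:
```python
from h import *
o=monitor.get_obs(); print(o['time_s'],o['ee_pos'],o['force'])
for n in('wrist','side'):
    c=shot(n,n+'8'); W=cloud(c); d=W[...,:2]-[.5256,-.1996]; a=1.697
    x=d@[np.cos(a),np.sin(a)];y=d@[np.sin(a),-np.cos(a)];z=W[...,2]
    q=(abs(y)<.006)&(abs(x)<.008)&(z>.09)&(z<.14);print(n,'bow',np.percentile(z[q],[50,90,98]))
    q=(abs(y)<.003)&(abs(x)<.05)&(abs(x)>.015)&(z>.09)&(z<.14);print('pipe',np.percentile(z[q],[50,90,98]))
```

```text
18.1 [ 0.53792846 -0.29851422  0.20133854] [ 0.25359266  0.1258487  -0.32431555]
wrist bow [0.1173424  0.12039168 0.12111772]
pipe [0.11244149 0.11354171 0.11434753]
side bow [0.11817194 0.12238295 0.12273223]
pipe [0.11479976 0.11601216 0.11649215]
```

View pics/wrist8.png

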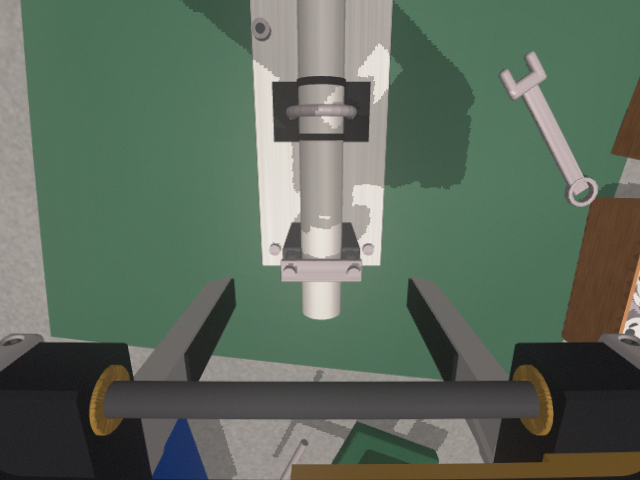

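The U-bolt sits over the pipe at (321,110), with both legs in the saddle's holes and its bow about one rod thickness above the pipe. The gripper is clear, so I'm handing in.

```bash
python3 -c "
from station import ctrl; print(ctrl.hand_in())"
```

```text
the job is handed in; nothing more can be done
None
```

The larger U-bolt is home on the pipe with both legs through the saddle's holes, released, and the job is handed in at about 18 s; the highest force I read while pressing was about 14 N.

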